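# Log a cell on the differential counter

## Robot

A 6-joint arm with a two-finger parallel gripper is mounted at the origin on the work surface. World frame = base frame: x ahead of the robot, y to its left, z up, the work surface at z = 0. Lengths are in mm, angles in rad, forces in N, time in s.
With the tool pointing down it reaches from about 275 to 725 mm from the base axis. Payload 15.9 kg.
Tool frame: the origin (TCP) lies on the centre line of the jaws, within the pads' length; the fingertips stand 17 mm ahead of it and the grasp point (between the pads) lies 2 mm behind it (manip.finger_overhang is the distance from the TCP to the fingertips, in mm); z points along the fingers, x is the direction in which the jaws open and shut, and the axes are right-handed (so a half turn about z gives the same grasp; the last joint's range is limited). The gripper opens to 85 mm and grips with 20 to 120 N. Pads are 22 mm wide; open, the fingers measure 114 mm over their backs; the gripper's body (76 mm by 85 mm) begins 54 mm behind the grasp point. The pads swing forward as they close: fully open they stand 13 mm farther back than shut.
Start: joints at [1.125, 0.213, -0.034, 1.323, 0, 1.571], TCP at [215.582, 451.121, 248.306] pointing down, gripper open.
Joint ranges: [-2.98, 2.98], [-0.74, 1.72], [-1.14, 1.35], [-2.1, 2.04], [-1.57, 1.44], [-3.14, 3.14]. Speed limits (rad/s): [1.89, 1.89, 2.39, 2.57, 3.14, 3.14].

## Interface

Orientations are given as a rotation vector (axis times angle).
In Python, from cell import manip gives the robot as it stands.
- The arm moves only by the tool servo_tool, never from a script. Its argument "moves" is a list of rows, each a list of 3 entries, a list of its own where there are three numbers: the closure, from 0 (fully open) to 1 (shut), then the shift along the tool's x, y, z in cm, then the turn about the tool's z in degrees. In form: [[grip, [x, y, z], spin], ...]. A call has exactly 5 rows; each row is the pose to reach, as a shift and turn from the pose commanded when the call began, along the tool's axes at that moment; what a row does not reach only later rows make up. A row lasts 1/10 s, in which the tool goes at most 50 mm and 8.59 degrees, less where a joint would pass 70% of its speed; a pose out of reach is approached as far as the arm can. A call with a gripper value outside its range is refused whole. The fingers move at their own pace and stop on an object; the grip force is fixed at half the most. Time passes only in rows, so rows that repeat a pose let the fingers close, or fill a call up. It gives the time, the measured TCP pose, the force and the opening at its end, in the units of the state.
- manip.read_state(): the state, without advancing time (a new reading comes with each control period).
- manip.read_camera(name): name is "scene" or "top" or "wrist"; returns the picture (400x640x3 uint8, red, green, blue); there is no depth.
- manip.camera_info(name): a dict with "camera_matrix" (3x3 intrinsics, pixels), "R" (3x3) and "t" (3): a world point X has camera coordinates R X + t; the wrist camera has in their place "mount" (4x4, takes a point from camera to tool coordinates, whose origin is the TCP and whose axes are the tool frame's). Camera axes: x right, y down, z forward; pixel columns grow to the right and rows downward; lengths in mm; the calibration is good to about 2 mm. A picture is of the moment at which its call begins: read the wrist's pose just before it. camera_info takes no time and is no camera call.
- manip.finish_job(): hands the job in, once; it reports no verdict.
The state is a dict: "time": time; "joint_pos": joint angles; "joint_vel": joint speeds; "tau": joint torques, N m; "tool_pos": TCP position; "tcp_rot": TCP orientation; "contact_force": force on the tool from outside, world axes, zero at the start; "wrist_torque": the same for the moment, N m; "opening": finger opening in mm.
Only numpy, scipy, OpenCV 4.12 (cv2) and the standard library are available. Lean on these libraries where they do the work, as an engineer would, in place of code of your own. Each camera call takes 0.05 s, during which the arm holds its last target.

## Task

Log one cell on the bench counter beside the microscope: press the round key until you feel it click and give way, let it come up, then do the same with the long bar key to enter it. Push each key only to its click, not on down to the hard stop, let both come back up, and leave the square key alone.

Things in the scene. Friction and masses are not known exactly. Their poses are not given: they have to be found in the camera images.
- round_top (a point): Round key: light grey cap 44 mm across. Point: centre of its flat top, 70 mm above the bench at rest; z up. Dome force: 3 N at first touch, peak 8.2 N at 3 mm down, then it gives way (click), falling to 3.8 N at 8 mm; rises again, 8.2 N at 10.8 mm, 12.6 N at 12 mm; hard stop 13.5 mm. Clicked past 4 mm; too far past 12 mm. Springs back up by itself.
- bar_top (a point): Bar key: light grey oblong cap, 34 mm along x, 74 mm along y (the line of the key row). Point: centre of its flat top, 70 mm above the bench at rest; z up. Same dome, forces and travel as the round key.
- square_top (a point): Square key, a bystander that must not be pressed (3 mm at most): light grey cap 42 by 42 mm. Point: centre of its flat top, 70 mm above the bench at rest; z up. Same dome as the round key.
- counter: Low white counter fixed to the bench: 200 (x) by 310 (y) by 46 mm high; origin under it. Its three keys, in any order, stand in a row along y at x = -28 mm, 94 mm apart, caps 20 mm above their black plates. A display hump behind them is 60 mm high. Beside its ends stand a white bottle (tallest, 120 to 130 mm), a beaker, petri dishes and a slide box.

How it is judged (in metres and radians):
On the way, in this order (a step that is already met when the one before it is completed fails the run):
1. the round key is pressed past its click (distance of round_top from where it was at the start of the episode above 0.004 m), for 0.05 s.
2. the round key is up again and the bar key is pressed past its click (distance of round_top from where it was at the start of the episode below 0.002 m and distance of bar_top from where it was at the start of the episode above 0.004 m), for 0.05 s.
At the end, for the whole second after the job is handed in: The round key and then the bar key have been pressed past the click (more than 4 mm), and all three keys are back up, within 2 mm of their rest height (distance of each of round_top, bar_top, square_top from where it was at the start of the episode below 0.002 m); the robot touches nothing.
It fails at once if the round key is pressed on towards its stop, more than 12 mm down (distance of round_top from where it was at the start of the episode above 0.012 m).
It fails at once if the bar key is pressed on towards its stop, more than 12 mm down (distance of bar_top from where it was at the start of the episode above 0.012 m).
It fails at once if the square key is pressed more than 3 mm (distance of square_top from where it was at the start of the episode above 0.003 m).
It also fails if it takes over 54 s, if anything falls off the work surface, if the arm or the gripper's body presses on something with over 40 N, if the wrist force passes 120 N, or if a joint passes its speed limit or range.

## Working session

There is one attempt and no reset: what is moved stays moved. The work goes in short steps, Python scripts to look and compute and a tool call to move; the robot and the scene stay as the last step left them, time stands still between calls to the robot, and variables do not carry over. Pictures are saved under pics/ and viewed, and the job is handed in when it is done.

Besides the shell and the picture viewer there is one more tool, called after "Call:" by a JSON object that holds its "op" and its "data", one argument or row to a line. servo_tool: Moves the arm, as the interface text tells. Its arguments: {"type":"object","properties":{"moves":{"type":"array","items":{"type":"array"}}},"required":["moves"]}

```bash
mkdir -p pics; ls; python3 - <<'E'
from cell import manip
import cv2
s=manip.read_state(); print(s)
for n in ("scene","top"):
    im=manip.read_camera(n); cv2.imwrite(f"pics/{n}0.png",im[:,:,::-1]); print(n,manip.camera_info(n))
print(manip.camera_info("wrist"), manip.finger_overhang)
E
```

```text
pics
{'time': 0.0, 'joint_pos': array([ 1.12499365e+00,  2.13368931e-01, -3.50526203e-02,  1.32350155e+00,
       -3.04581671e-05,  1.57078493e+00]), 'joint_vel': array([ 0.00131482, -0.00050984, -0.000685  , -0.00165021,  0.00171857,
       -0.00030031]), 'tau': array([ 2.16079374e-03, -6.86165786e+01,  4.87115192e+01,  1.73330528e-02,
        1.69076711e-04,  3.68847668e-05]), 'tool_pos': array([215.46131388, 450.83970768, 247.81234037]), 'tcp_rot': array([ 2.65701555e+00,  1.67509210e+00, -1.47142940e-03]), 'contact_force': array([-0.76204773, -0.81598244, -0.42753676]), 'wrist_torque': array([-0.00316293, -0.01374363,  0.01099217]), 'opening': 85.7187415764021}
scene {'camera_matrix': array([[381.4303333 ,   0.        , 314.55216064],
       [  0.        , 381.4303333 , 198.68817013],
       [  0.        ,   0.        ,   1.        ]]), 'R': array([[-0.870275  ,  0.49255752, -0.00291742],
       [ 0.36836761,  0.6468953 , -0.66770635],
       [-0.32699652, -0.58216283, -0.74441904]]), 't': array([ 447.93406895, -151.45422983,  926.21131263])}
top {'camera_matrix': array([[512.224
[... 175 characters left out ...]
88, -0.05349365],
       [-0.98718864, -0.01610974, -0.15874216],
       [ 0.15760385,  0.05675977, -0.98586985]]), 't': array([ 47.09317332, 544.60677816, 653.41325756])}
{'camera_matrix': array([[302.99992661,   0.        , 320.80013303],
       [  0.        , 302.99992661, 204.50674536],
       [  0.        ,   0.        ,   1.        ]]), 'mount': array([[ 9.99999944e-01,  2.77531047e-04, -1.89103918e-04,
        -1.63406233e-01],
       [-2.10524271e-04,  9.56759894e-01,  2.90878775e-01,
        -7.35946266e+01],
       [ 2.61654935e-04, -2.90878719e-01,  9.56759898e-01,
        -1.27833246e+02],
       [ 0.00000000e+00,  0.00000000e+00,  0.00000000e+00,
         1.00000000e+00]])} 17.0
```

View pics/scene0.png

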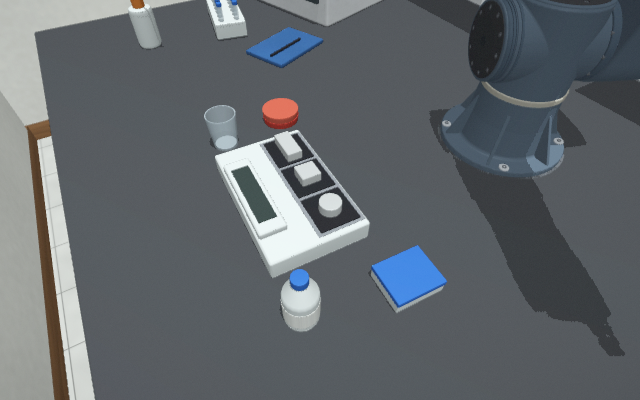

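View pics/top0.png

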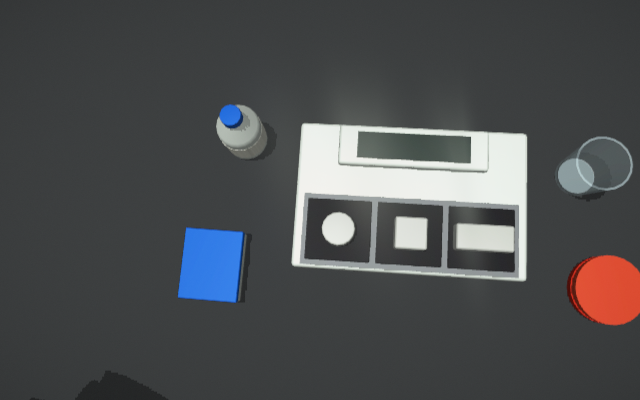

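The top view shows the round key at about (338,228), the square at (411,233) and the bar at (485,238). The bottle is at (240,130), and the slide box and dishes are clear of the row. Next I'll turn these pixels into positions.

```bash
cat > h.py <<'E'
import numpy as np, cv2
from cell import manip
def ray(px,info,z):
    K,R,t=info["camera_matrix"],np.array(info["R"]),np.array(info["t"])
    d=R.T@np.linalg.inv(K)@np.array([px[0],px[1],1.]); c=-R.T@t
    return c+d*(z-c[2])/d[2]
def proj(X,info):
    p=info["camera_matrix"]@(np.array(info["R"])@np.array(X)+np.array(info["t"])); return p[:2]/p[2]
E
python3 - <<'E'
from h import *
im=cv2.imread("pics/top0.png"); g=cv2.cvtColor(im,cv2.COLOR_BGR2GRAY)
info=manip.camera_info("top")
roi=np.zeros_like(g); roi[205:262,308:517]=1
print(g[228,320:360], g[205:255,411], g[215:260,485])
for th in (130,170,190,205):
    m=((g>th)&(roi>0)).astype(np.uint8)
    cs,_=cv2.findContours(m,cv2.RETR_EXTERNAL,cv2.CHAIN_APPROX_NONE)
    for c in cs:
        if 300<cv2.contourArea(c)<3000:
            r=cv2.minAreaRect(c); P=ray(r[0],info,70)
            B=np.array([ray(b,info,70) for b in cv2.boxPoints(r)])
            print(th,cv2.contourArea(c),np.round(r[0],1),P.round(1),np.linalg.norm(B[1]-B[0]).round(1),np.linalg.norm(B[2]-B[1]).round(1))
big=cv2.resize(im[190:275,290:530],None,fx=3.3,fy=3.3,interpolation=cv2.INTER_CUBIC); cv2.imwrite("pics/big0.png",big)
E
```

```text
[ 53  72 206 227 229 229 229 229 230 230 229 229 229 230 229 230 230 229
 229 229 229 228 228 227 227 227 226 226 225 226 225 225 225 214 159  72
  56  65  68  68] [ 64  63  65  63  64  63  63  63  62  62  63  83 147 205 222 222 222 222
 223 223 223 223 223 223 223 224 224 224 224 224 224 224 224 224 225 225
 225 226 225 225 226 225 213 168 111  70  55  55  55  55] [ 52  52  53  53  53  53  53  53  55 122 186 211 215 215 215 216 216 216
 216 217 217 218 218 218 218 218 219 218 219 219 219 220 220 214 191 145
  78  59  54  54  54  53  54  54  54]
130 964.5 [410.6 232.6] [493.9 -64.   70. ] 41.8 41.1
130 806.5 [338. 228.] [498.   29.3  70. ] 41.7 41.6
130 1867.0 [479. 233.] [ 495.1 -150.6   70. ] 93.8 71.4
170 1325.5 [485.  237.1] [ 490. -158.   70.] 31.6 72.2
170 905.0 [410.5 232.5] [494.  -63.9  70. ] 39.7 39.9
170 758.5 [337.5 228.5] [497.3  30.   70. ] 40.4 40.3
190 1274.0 [485.3 237.1] [ 490.1 -158.4   70. ] 30.7 71.2
190 847.5 [410.6 232.6] [493.9 -64.1  70. ] 39.1 38.6
190 734.5 [337.5 228. ] [498.  30.  70.] 40.4 39.0
205 1173.0 [485.  237.1] [ 490. -158.   70.] 29.3 69.5
205 804.5 [410.5 233. ] [493.4 -63.9  70. ] 37.1 38.6
205 713.0 [337.5 228. ] [498.  30.  70.] 39.7 39.6
```

View pics/big0.png

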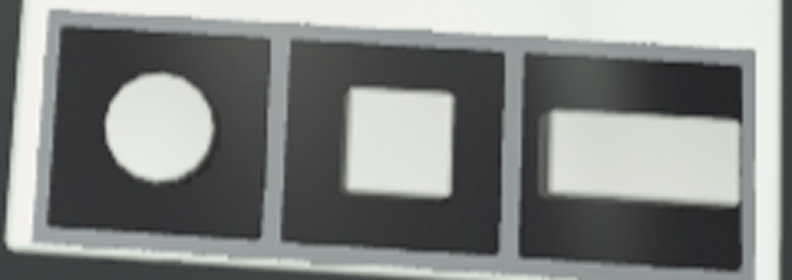

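```bash
cat >> h.py <<'E'
from scipy.spatial.transform import Rotation as Ro
def off(tgt,s=None):
    s=s or manip.read_state(); R=Ro.from_rotvec(s["tcp_rot"]).as_matrix()
    return R.T@(np.array(tgt)-s["tool_pos"])/10,R
E
python3 - <<'E'
from h import *
d,R=off([498,30,130]); print(d.round(2)); print(R.round(3)); print(ray([240,130],manip.camera_info("top"),60))
E
```

```text
[-25.78  43.64  11.81]
[[ 0.431  0.902 -0.   ]
 [ 0.902 -0.431 -0.001]
 [-0.001  0.    -1.   ]]
[631.18309478 166.41885152  60.        ]
```

Call:
{"op": "servo_tool", "data": {
  "moves": [
    [1, [-2, 3.4, 0.5], 6],
    [1, [-4, 6.8, 1], 12],
    [1, [-6, 10.2, 1.5], 18],
    [1, [-8, 13.6, 2], 24],
    [1, [-10, 17, 2.5], 30]
  ]
}}

```text
time: 0.6
tool_pos: [326.3, 286.1, 223.0]
tcp_rot: [3.002, 0.924, -0.0]
contact_force: [0.7, 0.5, -0.2]
opening: 12.5
```

```bash
python3 - <<'E'
from h import *
s=manip.read_state(); d,R=off([498,30,130],s); print(s["tool_pos"],d.round(2),np.degrees(np.arctan2(R[1,0],R[0,0])),s["joint_pos"],s["opening"],s["contact_force"])
E
```

```text
[326.28707761 286.09768959 222.95482464] [-0.2  30.83  9.3 ] 34.22644448342789 [ 7.19911938e-01  8.46316537e-02 -2.50135014e-01  1.23632163e+00
 -6.89911550e-05  1.69334411e+00] 12.536656076557277 [ 0.65738209  0.54267175 -0.22909211]
```

Call:
{"op": "servo_tool", "data": {
  "moves": [
    [1, [0, 4, 1], 7],
    [1, [0, 8, 2], 14],
    [1, [0, 12, 3], 21],
    [1, [0, 16, 4], 28],
    [1, [0, 20, 5], 34]
  ]
}}

```text
time: 1.1
tool_pos: [439.6, 121.1, 172.8]
tcp_rot: [-3.142, -0.005, 0.0]
contact_force: [1.7, 1.4, 0.1]
opening: 0.3
```

```bash
python3 - <<'E'
from h import *
s=manip.read_state(); d,R=off([498,30,130],s); print(s["tool_pos"],d.round(2),np.degrees(np.arctan2(R[1,0],R[0,0])),s["joint_pos"],s["opening"],s["contact_force"])
E
```

```text
[439.5509263  121.09261912 172.81724246] [5.82 9.13 4.28] 0.16856132671352578 [ 2.68792515e-01  1.52140392e-01 -3.01825733e-01  1.11692822e+00
  4.69374246e-05  1.83664689e+00] 0.33351870841169545 [1.68791327 1.39532311 0.07461274]
```

Call:
{"op": "servo_tool", "data": {
  "moves": [
    [1, [2, 3, 1], 0],
    [1, [4, 6, 2], 0],
    [1, [5.8, 9.1, 3], 0],
    [1, [5.8, 9.1, 4], 0],
    [1, [5.8, 9.1, 4.3], 0]
  ]
}}

```text
time: 1.6
tool_pos: [497.0, 31.6, 129.0]
tcp_rot: [-3.142, -0.01, 0.004]
contact_force: [-0.8, 0.4, 0.5]
opening: -0.2
```

```bash
python3 - <<'E'
from h import *
s=manip.read_state(); d,R=off([498,30,87],s); print(s["tool_pos"],d.round(2),s["opening"],s["contact_force"])
w=manip.read_camera("wrist"); cv2.imwrite("pics/w1.png",w[:,:,::-1])
w=manip.read_camera("scene"); cv2.imwrite("pics/s1.png",w[:,:,::-1])
s=manip.read_state(); print(s["tool_pos"],s["contact_force"])
E
```

```text
[497.0433444   31.59076629 128.97225243] [0.1  0.16 4.2 ] -0.21408431403730652 [-0.81686109  0.38038534  0.46694255]
[496.96075687  32.65047034 129.87626383] [-0.17144601 -0.54240044 -0.46332806]
```

View pics/w1.png

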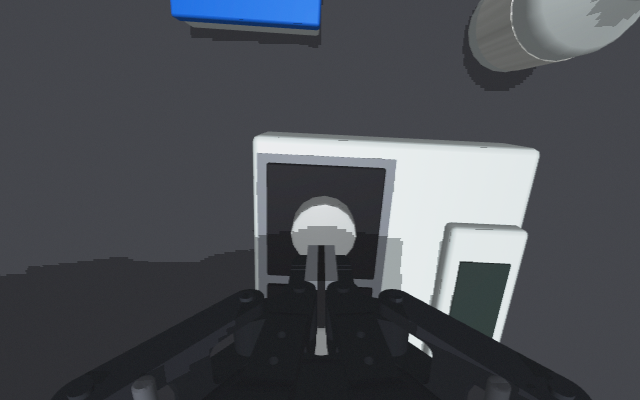

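View pics/s1.png

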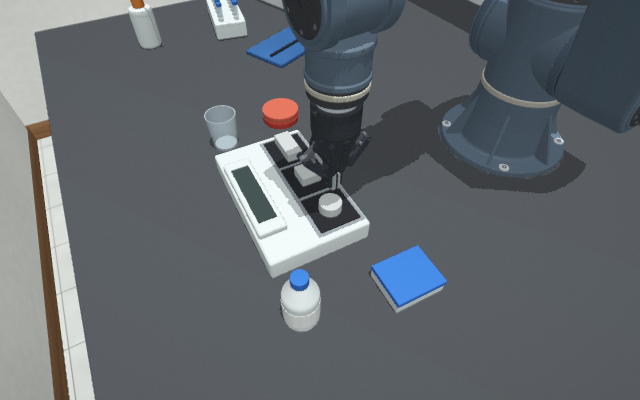

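The wrist view shows the cap at (324,232), lined up with the shut fingers to within about 2 mm. Next I'll descend to just above it.

Call:
{"op": "servo_tool", "data": {
  "moves": [
    [1, [0.1, 0.2, 1.5], 0],
    [1, [0.1, 0.2, 2.6], 0],
    [1, [0.1, 0.2, 3.4], 0],
    [1, [0.1, 0.2, 3.8], 0],
    [1, [0.1, 0.2, 3.8], 0]
  ]
}}

```text
time: 2.2
tool_pos: [498.4, 30.4, 92.0]
tcp_rot: [3.142, 0.013, -0.001]
contact_force: [-0.5, -0.5, 0.6]
opening: -0.0
```

Call:
{"op": "servo_tool", "data": {
  "moves": [
    [1, [0, 0, 0.05], 0],
    [1, [0, 0, 0.1], 0],
    [1, [0, 0, 0.2], 0],
    [1, [0, 0, 0.3], 0],
    [1, [0, 0, 0.3], 0]
  ]
}}

```text
time: 2.7
tool_pos: [498.7, 30.1, 89.3]
tcp_rot: [3.142, 0.012, -0.0]
contact_force: [-0.5, -0.8, -0.0]
opening: 0.1
```

Call:
{"op": "servo_tool", "data": {
  "moves": [
    [1, [0, 0, 0.03], 0],
    [1, [0, 0, 0.06], 0],
    [1, [0, 0, 0.1], 0],
    [1, [0, 0, 0.1], 0],
    [1, [0, 0, 0.1], 0]
  ]
}}

```text
time: 3.2
tool_pos: [498.7, 30.2, 88.3]
tcp_rot: [3.142, 0.013, 0.0]
contact_force: [-0.6, -0.3, 0.5]
opening: 0.0
```

Call:
{"op": "servo_tool", "data": {
  "moves": [
    [1, [0, 0, 0.03], 0],
    [1, [0, 0, 0.06], 0],
    [1, [0, 0, 0.1], 0],
    [1, [0, 0, 0.1], 0],
    [1, [0, 0, 0.1], 0]
  ]
}}

```text
time: 3.7
tool_pos: [498.7, 30.1, 87.3]
tcp_rot: [3.142, 0.013, -0.0]
contact_force: [-0.5, 0.2, -0.3]
opening: -0.1
```

Call:
{"op": "servo_tool", "data": {
  "moves": [
    [1, [0, 0, 0.03], 0],
    [1, [0, 0, 0.06], 0],
    [1, [0, 0, 0.1], 0],
    [1, [0, 0, 0.1], 0],
    [1, [0, 0, 0.1], 0]
  ]
}}

```text
time: 4.2
tool_pos: [498.8, 30.2, 86.4]
tcp_rot: [-3.142, -0.013, -0.0]
contact_force: [-0.9, -0.1, 5.0]
opening: -0.4
```

Call:
{"op": "servo_tool", "data": {
  "moves": [
    [1, [0, 0, 0.03], 0],
    [1, [0, 0, 0.06], 0],
    [1, [0, 0, 0.1], 0],
    [1, [0, 0, 0.1], 0],
    [1, [0, 0, 0.1], 0]
  ]
}}

```text
time: 4.7
tool_pos: [498.8, 30.1, 85.5]
tcp_rot: [-3.142, -0.012, -0.0]
contact_force: [-1.9, -0.8, 6.9]
opening: 0.0
```

Call:
{"op": "servo_tool", "data": {
  "moves": [
    [1, [0, 0, 0.03], 0],
    [1, [0, 0, 0.06], 0],
    [1, [0, 0, 0.1], 0],
    [1, [0, 0, 0.1], 0],
    [1, [0, 0, 0.1], 0]
  ]
}}

```text
time: 5.2
tool_pos: [498.8, 30.2, 84.5]
tcp_rot: [-3.142, -0.013, -0.0]
contact_force: [-1.6, -0.2, 7.4]
opening: 0.3
```

Call:
{"op": "servo_tool", "data": {
  "moves": [
    [1, [0, 0, 0.03], 0],
    [1, [0, 0, 0.06], 0],
    [1, [0, 0, 0.1], 0],
    [1, [0, 0, 0.1], 0],
    [1, [0, 0, 0.1], 0]
  ]
}}

```text
time: 5.7
tool_pos: [498.8, 30.2, 83.5]
tcp_rot: [-3.142, -0.013, -0.0]
contact_force: [-1.5, -1.0, 7.5]
opening: -0.1
```

Call:
{"op": "servo_tool", "data": {
  "moves": [
    [1, [0, 0, 0.03], 0],
    [1, [0, 0, 0.06], 0],
    [1, [0, 0, 0.1], 0],
    [1, [0, 0, 0.1], 0],
    [1, [0, 0, 0.1], 0]
  ]
}}

```text
time: 6.2
tool_pos: [498.8, 30.2, 82.5]
tcp_rot: [-3.142, -0.012, -0.0]
contact_force: [-2.3, 0.1, 7.2]
opening: -0.1
```

Call:
{"op": "servo_tool", "data": {
  "moves": [
    [1, [0, 0, 0.03], 0],
    [1, [0, 0, 0.06], 0],
    [1, [0, 0, 0.1], 0],
    [1, [0, 0, 0.1], 0],
    [1, [0, 0, 0.1], 0]
  ]
}}

```text
time: 6.7
tool_pos: [498.8, 30.2, 81.4]
tcp_rot: [-3.142, -0.013, -0.0]
contact_force: [-1.0, -0.0, 5.2]
opening: 0.2
```

Call:
{"op": "servo_tool", "data": {
  "moves": [
    [1, [0, 0, 0.03], 0],
    [1, [0, 0, 0.06], 0],
    [1, [0, 0, 0.1], 0],
    [1, [0, 0, 0.1], 0],
    [1, [0, 0, 0.1], 0]
  ]
}}

```text
time: 7.2
tool_pos: [498.8, 30.2, 80.3]
tcp_rot: [3.142, 0.012, 0.0]
contact_force: [-0.9, 0.6, 4.6]
opening: -0.0
```

The force peaked near 7.5 N and fell to 4.6 N about 7 mm down, so the round key clicked. I'll bring it back up.

Call:
{"op": "servo_tool", "data": {
  "moves": [
    [1, [0, 0, -0.4], 0],
    [1, [0, 0, -0.9], 0],
    [1, [0, 0, -1.8], 0],
    [1, [0, 0, -2.8], 0],
    [1, [0, 0, -3.8], 0]
  ]
}}

```text
time: 7.7
tool_pos: [498.7, 30.2, 119.3]
tcp_rot: [3.142, 0.013, 0.0]
contact_force: [0.4, 0.5, -0.5]
opening: 0.0
```

```bash
python3 - <<'E'
from h import *
s=manip.read_state(); d,R=off([490,-158,110],s); print(s["tool_pos"],d.round(2),s["contact_force"])
E
```

```text
[498.74868627  30.15134348 119.26649278] [-1.02 18.81  0.93] [ 0.40688114  0.53204904 -0.51348311]
```

Call:
{"op": "servo_tool", "data": {
  "moves": [
    [1, [-0.2, 3.5, 0], 0],
    [1, [-0.4, 7.5, 0], 0],
    [1, [-0.6, 11.5, 0], 0],
    [1, [-0.8, 15.5, 0], 0],
    [1, [-1.0, 18.8, 0], 0]
  ]
}}

```text
time: 8.2
tool_pos: [490.1, -159.9, 119.1]
tcp_rot: [3.141, 0.012, 0.001]
contact_force: [1.0, 0.7, -0.3]
opening: -0.1
```

Call:
{"op": "servo_tool", "data": {
  "moves": [
    [1, [0, 0, 0.3], 0],
    [1, [0, 0, 0.8], 0],
    [1, [0, 0, 1.6], 0],
    [1, [0, 0, 2.2], 0],
    [1, [0, 0, 2.6], 0]
  ]
}}

```text
time: 8.7
tool_pos: [490.0, -157.0, 91.5]
tcp_rot: [-3.141, -0.015, 0.001]
contact_force: [-0.9, 0.0, -0.3]
opening: -0.1
```

```bash
python3 - <<'E'
from h import *
s=manip.read_state(); d,R=off([490,-158,87],s); print(s["tool_pos"],d.round(2),s["contact_force"])
for n in ("top","wrist"):
    w=manip.read_camera(n); cv2.imwrite(f"pics/{n}2.png",w[:,:,::-1])
s=manip.read_state(); d,R=off([490,-158,87],s); print(s["tool_pos"],d.round(2),s["contact_force"])
E
```

```text
[ 490.00709966 -156.99765707   91.50775277] [-0.    0.1   0.45] [-0.94893239  0.00767507 -0.34656405]
[ 489.92855611 -157.24965932   91.63743347] [0.01 0.08 0.46] [-0.07868168  0.53271234  0.52789936]
```

View pics/wrist2.png

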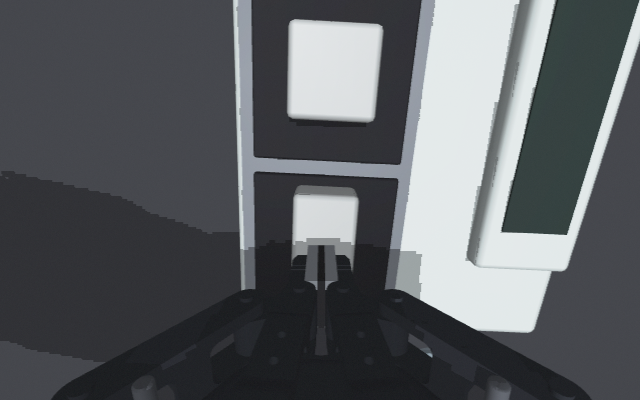

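View pics/top2.png

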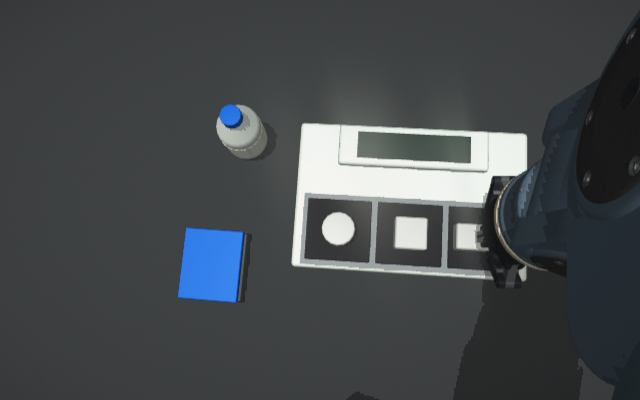

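The wrist view shows the shut fingers over the bar, whose cap spans columns 292–358, with the tip at about 321. The square key at (335,70) is well clear. In the top view the round key is back at (338,228). I'll press the bar the same way.

Call:
{"op": "servo_tool", "data": {
  "moves": [
    [1, [0.1, 0.1, 0.1], 0],
    [1, [0.1, 0.1, 0.2], 0],
    [1, [0.1, 0.1, 0.3], 0],
    [1, [0.1, 0.1, 0.35], 0],
    [1, [0.1, 0.1, 0.35], 0]
  ]
}}

```text
time: 9.3
tool_pos: [491.2, -158.9, 88.8]
tcp_rot: [-3.142, -0.012, 0.0]
contact_force: [1.0, 0.2, -0.7]
opening: 0.2
```

Call:
{"op": "servo_tool", "data": {
  "moves": [
    [1, [0, 0, 0.05], 0],
    [1, [0, 0, 0.1], 0],
    [1, [0, 0, 0.15], 0],
    [1, [0, 0, 0.15], 0],
    [1, [0, 0, 0.15], 0]
  ]
}}

```text
time: 9.8
tool_pos: [491.3, -158.9, 87.3]
tcp_rot: [-3.142, -0.013, 0.0]
contact_force: [-1.1, 0.1, 0.1]
opening: 0.3
```

Call:
{"op": "servo_tool", "data": {
  "moves": [
    [1, [0, 0, 0.03], 0],
    [1, [0, 0, 0.06], 0],
    [1, [0, 0, 0.1], 0],
    [1, [0, 0, 0.1], 0],
    [1, [0, 0, 0.1], 0]
  ]
}}

```text
time: 10.3
tool_pos: [491.3, -158.9, 86.4]
tcp_rot: [3.141, 0.013, 0.0]
contact_force: [-0.8, -0.3, 4.4]
opening: 0.2
```

Call:
{"op": "servo_tool", "data": {
  "moves": [
    [1, [0, 0, 0.03], 0],
    [1, [0, 0, 0.06], 0],
    [1, [0, 0, 0.1], 0],
    [1, [0, 0, 0.1], 0],
    [1, [0, 0, 0.1], 0]
  ]
}}

```text
time: 10.8
tool_pos: [491.3, -158.9, 85.5]
tcp_rot: [3.142, 0.013, 0.0]
contact_force: [-1.8, 0.3, 5.8]
opening: -0.0
```

Contact is at about z 87, as with the round key, so I'll go on to about 80.3 in the same steps.

Call:
{"op": "servo_tool", "data": {
  "moves": [
    [1, [0, 0, 0.05], 0],
    [1, [0, 0, 0.1], 0],
    [1, [0, 0, 0.15], 0],
    [1, [0, 0, 0.2], 0],
    [1, [0, 0, 0.2], 0]
  ]
}}

```text
time: 11.3
tool_pos: [491.3, -158.9, 83.5]
tcp_rot: [3.141, 0.013, 0.0]
contact_force: [-2.7, 0.8, 7.9]
opening: 0.1
```

Call:
{"op": "servo_tool", "data": {
  "moves": [
    [1, [0, 0, 0.03], 0],
    [1, [0, 0, 0.06], 0],
    [1, [0, 0, 0.1], 0],
    [1, [0, 0, 0.1], 0],
    [1, [0, 0, 0.1], 0]
  ]
}}

```text
time: 11.8
tool_pos: [491.3, -158.9, 82.5]
tcp_rot: [3.142, 0.013, 0.0]
contact_force: [-2.3, 1.3, 7.2]
opening: -0.3
```

Call:
{"op": "servo_tool", "data": {
  "moves": [
    [1, [0, 0, 0.03], 0],
    [1, [0, 0, 0.06], 0],
    [1, [0, 0, 0.1], 0],
    [1, [0, 0, 0.1], 0],
    [1, [0, 0, 0.1], 0]
  ]
}}

```text
time: 12.3
tool_pos: [491.3, -158.9, 81.4]
tcp_rot: [3.141, 0.013, 0.0]
contact_force: [-1.3, 0.0, 5.1]
opening: -0.1
```

Call:
{"op": "servo_tool", "data": {
  "moves": [
    [1, [0, 0, 0.03], 0],
    [1, [0, 0, 0.06], 0],
    [1, [0, 0, 0.1], 0],
    [1, [0, 0, 0.1], 0],
    [1, [0, 0, 0.1], 0]
  ]
}}

```text
time: 12.8
tool_pos: [491.3, -158.9, 80.3]
tcp_rot: [3.142, 0.013, 0.0]
contact_force: [-0.7, 0.7, 3.7]
opening: -0.1
```

The bar clicked as well: the force fell from 7.9 N to 3.7 N about 7 mm down. I'll back off straight up and clear of it.

Call:
{"op": "servo_tool", "data": {
  "moves": [
    [1, [0, 0, -0.4], 0],
    [1, [0, 0, -0.9], 0],
    [1, [0, 0, -2], 0],
    [1, [0, 0, -4], 0],
    [1, [0, 0, -6], 0]
  ]
}}

```text
time: 13.3
tool_pos: [490.9, -158.8, 141.3]
tcp_rot: [-3.141, -0.013, 0.001]
contact_force: [0.8, -0.0, -0.7]
opening: -0.3
```

Call:
{"op": "servo_tool", "data": {
  "moves": [
    [1, [-3, 0, -4], 0],
    [1, [-7, 0, -8], 0],
    [1, [-10, 0, -10], 0],
    [1, [-12, 0, -10], 0],
    [1, [-12, 0, -10], 0]
  ]
}}

```text
time: 13.8
tool_pos: [369.7, -159.9, 241.9]
tcp_rot: [3.141, 0.011, 0.003]
contact_force: [0.1, -0.2, -0.3]
opening: -0.4
```

Call:
{"op": "servo_tool", "data": {
  "moves": [
    [1, [0, 0, 0], 0],
    [1, [0, 0, 0], 0],
    [1, [0, 0, 0], 0],
    [1, [0, 0, 0], 0],
    [1, [0, 0, 0], 0]
  ]
}}

```text
time: 14.3
tool_pos: [371.4, -159.8, 240.0]
tcp_rot: [-3.141, -0.013, 0.001]
contact_force: [0.4, 0.4, 0.2]
opening: -0.1
```

```bash
python3 - <<'E'
from h import *
for n in ("top","scene"):
    w=manip.read_camera(n); cv2.imwrite(f"pics/{n}3.png",w[:,:,::-1])
s=manip.read_state(); print(s["tool_pos"],s["contact_force"],s["joint_vel"].round(3))
for n in ("top","scene"):
    a=cv2.imread(f"pics/{n}0.png",0);b=cv2.imread(f"pics/{n}3.png",0)
    rs={"top":[(205,255,315,362),(210,255,388,432),(215,262,450,517)],"scene":[(190,220,315,345),(160,188,292,322),(130,162,272,304)]}[n]
    print(n,[ (round(float(cv2.absdiff(a,b)[r[0]:r[1],r[2]:r[3]].mean()),2)) for r in rs])
E
```

```text
[ 371.32622261 -159.83737677  240.143862  ] [-0.23745411 -0.05910395 -0.38680646] [-0.002 -0.003 -0.002 -0.001 -0.001 -0.001]
top [0.47, 0.41, 0.48]
scene [0.84, 0.8, 1.8]
```

View pics/scene3.png

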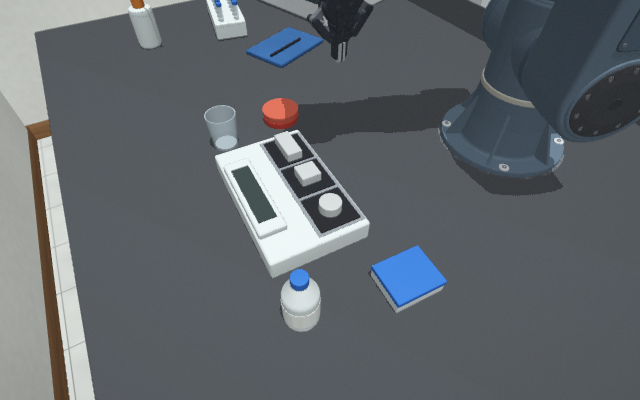

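View pics/top3.png

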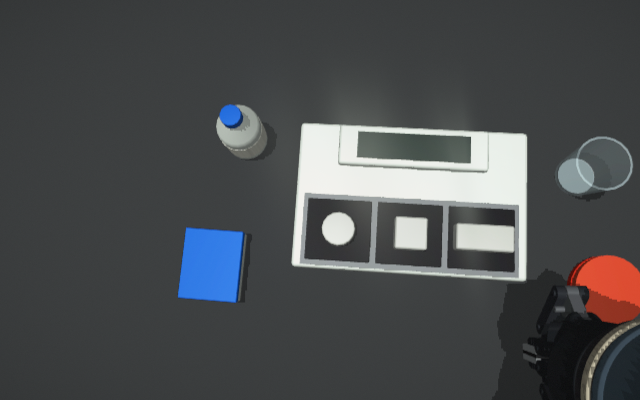

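All three keys look as they did at the start: round (338,228), square (411,233) and bar (485,238) in the top view. The arm is clear, so I'll hand in.

```bash
python3 -c "
from cell import manip
print(manip.finish_job())"
```

```text
the job is handed in; nothing more can be done
None
```

I pressed the round key and then the bar key past their clicks with the shut fingertips, let each come back up, and handed the job in at about 14.4 s. No verdict is reported.

| Key | First touch, TCP z (mm) | Highest force read (N) | Lowest point, TCP z (mm) | Force there (N) |
|---|---|---|---|---|
| Round | about 87 | 7.5 | 80.3, about 7 mm down | 4.6 |
| Bar | about 87 | 7.9 | 80.3, about 7 mm down | 3.7 |

- **Depth:** this is worked out from the arm's position and the force falling away, not measured on the key itself. Both presses come out well short of the 12 mm limit.
- **Final pictures:** in the top view all three keys match the starting picture (mean difference about 0.5 grey levels), and the square key was never touched. In the scene view the bar key's patch differed a little more (1.8 grey levels, against 0.8 for the other two). I put that down to shadow or lighting, but did not check further.
- **Arm:** it was standing clear at z = 240 mm with no contact force beyond noise.

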